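# Fish the shaft seal out of the gap between two steel boxes

### The arm

A 7-joint arm with a two-finger parallel gripper is mounted at the origin on a cart in front of the work surface, level with it; the furniture and walls round the work are solid. World frame = base frame: x ahead of the robot, y to its left, z up, the work surface at z = 0. Lengths are in m, angles in rad, forces in N, time in s.
With the tool pointing down it reaches from about 0.425 to 0.95 m from the base axis. Payload 4.7 kg.
Tool frame: the origin (TCP) lies midway between the tips of the shut fingers; the grasp point (between the pads) lies 19 mm behind it; z points along the fingers, y is the direction in which the jaws open and shut (so a half turn about z gives the same grasp; the last joint's range is limited). The gripper opens to 85 mm and grips with 20 to 120 N. Pads are 22 mm wide; open, the fingers measure 114 mm over their backs; the gripper's body (76 mm by 85 mm) begins 54 mm behind the grasp point. The pads swing forward as they close: fully open they stand 13 mm farther back than shut.
Start: joints at [1.178, 0.469, -0.049, 1.532, 0.024, 1.141, -0.082], TCP at [0.24, -0.631, 0.202] pointing down, gripper open.
Joint ranges: [-2.59, 2.59], [-0.33, 1.99], [-1.39, 1.29], [0.1, 2.45], [-1.04, 4.18], [0.21, 1.99], [-2.66, 2.66]. Speed limits (rad/s): [2.57, 2.57, 3.14, 3.14, 3.14, 3.14, 3.14].

### API

Orientations are given as a 3x3 rotation matrix whose columns are the frame's x, y, z axes.
In Python, from plant import * gives the robot as it stands.
- The arm moves only by the tool servo_tool, never from a script. Its argument "commands" is a list of rows, each a list of 3 entries, a list of its own where there are three numbers: the turn, a rotation vector about the world's x, y, z in degrees, then the shift along the world's x, y, z in mm, then the closure, from -1 (fully open) to 1 (shut). In form: [[[ax, ay, az], [tx, ty, tz], gripper], ...]. A call has 1 to 12 rows; each row shifts and turns the pose as measured when the row begins; what a row does not reach is not made up. A row lasts 1/10 s, in which the tool goes at most 50 mm and 8.59 degrees, less where a joint would pass 70% of its speed; a pose out of reach is approached as far as the arm can. A call is refused whole if a number of a shift passes 50 or a number of a turn 8.59, either way. A call with a gripper value outside its range is refused whole. The fingers move at their own pace and stop on an object; "squeeze" is the grip in N (left out, the last holds). Time passes only in rows, so rows that do not move let the fingers close. It gives the time, the measured TCP pose, the force and the opening at its end, in the units of the state.
- read_state(): the state, without advancing time (a new reading comes with each control period).
- get_image(name): name is "scene" or "top"; returns a dict with "image" (384x512x3 uint8, red, green, blue), "vertical_fov" (degrees; the focal length in pixels is half the picture's height over the tangent of half this angle, whatever the lens; pixels are square), "cx", "cy" (the principal point, pixels), "camera_from_world" (4x4, takes a point from world to camera coordinates). Camera axes: x right, y down, z forward; pixel columns grow to the right and rows downward; lengths in m; the calibration is good to about 2 mm. A picture is of the moment at which its call begins. There is no depth.
- job_done(): hands the job in, once; it reports no verdict.
The state is a dict: "t": time; "joint_positions": joint angles; "qd": joint speeds; "effort": joint torques, N m; "tool_pos": TCP position; "tcp_rot": TCP orientation; "ft_force": force on the tool from outside, world axes, zero at the start; "torque": the same for the moment, N m; "finger_gap": finger opening in m.
Only numpy, scipy, OpenCV 4.12 (cv2) and the standard library are available. Lean on these libraries where they do the work, as an engineer would, in place of code of your own. Each camera call takes 0.05 s, during which the arm holds its last target.

### The job

The black shaft seal ring has dropped into the narrow gap between the two green steel boxes. Take the bent-rod hook by its wooden handle and with it draw the black ring forward along the worktop until it lies flat and wholly out of the gap in front of the boxes, then set the hook down on the worktop the same way up as it stood, not touching the ring. Do not touch the black ring with the gripper or arm, and leave the smaller brown ring where it is.

Things in the scene. Friction and masses are not known exactly. Their poses are not given: they have to be found in the camera images.
- black_ring: Black rubber shaft seal ring, 58 outside diameter, round hole about 32 in diameter, 9 thick, lying flat on the worktop in the gap; origin at the centre of its underside, z up.
- hook: Hook, standing on its wooden handle's flat underside. Handle 80 long (x), 24 wide (y), 34 high; origin: centre of its underside, z up, x towards the hook end. From its front a 6 mm steel rod runs along +x, axis 26 above the underside; at x = 125 it bends straight down and ends 1 above underside level. 0.12 kg, stable on its handle. Grasp across the 24 width from above.
- gap_mouth (a point): Middle of the gap's front opening, on the worktop (z = 0), half-way between the two fixed green steel boxes (each 110 deep, 154 wide, 60 high, a small carton on each lid). x points straight into the gap, y to the left across it; the gap is 70 to 74 wide, 110 deep along x, open above and at both ends; its floor is the worktop.
- brown_ring: Bystander: smaller brown shaft seal ring, 44 outside diameter, 8 thick, lying on the open worktop; origin at the centre of its underside. To be left alone.
Things that resemble listed ones, but are neither listed nor needed, are in the scene too. Of the things shaped like the black_ring, the black one is meant.

How it is judged:
By the outcome, as a careful person would: the job done as asked, in the order asked, and still so for the second after the job is handed in, with the robot touching nothing.
It also fails if it takes over 45 s, if anything falls off the work surface, if the arm or the gripper's body presses on something with over 40 N, if the wrist force passes 120 N, or if a joint passes its speed limit or range.

## Working session

There is one attempt and no reset: what is moved stays moved. The work goes in short steps, Python scripts to look and compute and a tool call to move; the robot and the scene stay as the last step left them, time stands still between calls to the robot, and variables do not carry over. Pictures are saved under pics/ and viewed, and the job is handed in when it is done.

Besides the shell and the picture viewer there is one more tool, called after ">>>" as name(argument=value, ...) on one line, values as JSON. servo_tool: Moves the arm, as the interface text tells. Its arguments: {"type":"object","properties":{"commands":{"type":"array"},"squeeze":{"type":"number"}},"required":["commands"]}

```bash
mkdir -p pics; ls
python3 - <<'E'
from plant import *
import cv2,json
for n in("scene","top"):
    d=get_image(n); cv2.imwrite(f"pics/{n}0.png",d["image"][:,:,::-1])
    print(n,d["vertical_fov"],d["cx"],d["cy"],d["camera_from_world"])
print(read_state())
E
```

```text
pics
scene 47.33360333640714 249.70591469938165 192.3591202115765 [[-0.71329458 -0.70070628  0.01488457  0.57491908]
 [-0.47008905  0.46256656 -0.75169706  0.17867338]
 [ 0.51983374 -0.54317851 -0.65934057  0.80222019]
 [ 0.          0.          0.          1.        ]]
top 43.74942522319829 253.45276051785498 179.37158921884202 [[ 0.00312936 -0.99946538 -0.03254464  0.25978252]
 [-0.99151645  0.00112783 -0.12997641  0.53043165]
 [ 0.12994363  0.03267529 -0.99098283  0.90915814]
 [ 0.          0.          0.          1.        ]]
{'t': 0.1, 'joint_positions': array([ 1.17814206,  0.46938513, -0.04859616,  1.53354179,  0.02407784,
        1.14099211, -0.08228187]), 'qd': array([-3.30247059e-04, -1.74184895e-04,  1.65725046e-03, -2.38331720e-03,
       -1.48377286e-03,  2.70879524e-05,  1.37242921e-03]), 'effort': array([ 4.53860821e-04, -5.11514390e+01, -4.68735199e-02, -2.38388962e+01,
        1.08030255e-02,  4.33284149e-03,  2.54425839e-05]), 'tool_pos': array([ 0.23997573, -0.63030405,  0.20096382]), 'tcp_rot': array([[ 9.34554074e-01,  3.55820535e-01, -6.55468701e-04],
       [ 3.55821137e-01, -9.34552681e-01,  1.61393213e-03],
       [-3.82998360e-05, -1.74153647e-03, -9.99998483e-01]]), 'ft_force': array([-0.50649928,  1.04181578,  0.04777294]), 'torque': array([ 0.00408782,  0.02593044, -0.04394365]), 'finger_gap': 0.08519883899064806}
```

View pics/scene0.png

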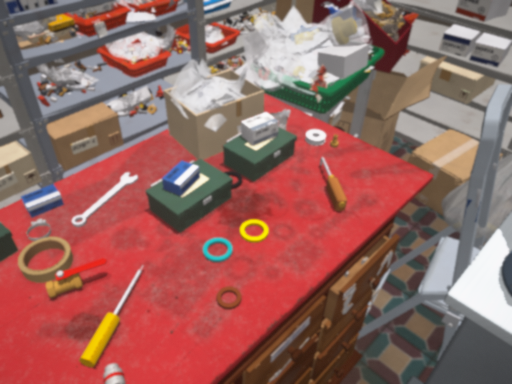

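View pics/top0.png

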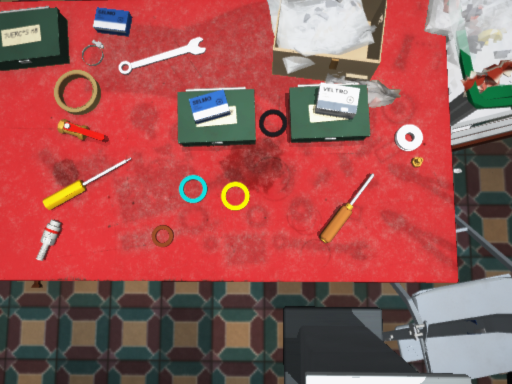

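```bash
cat > h.py <<'E'
import numpy as np,cv2
from plant import *
def crop(im,x0,y0,x1,y1,s,fn):
    c=cv2.resize(im[y0:y1,x0:x1],None,fx=s,fy=s,interpolation=cv2.INTER_CUBIC)
    cv2.imwrite(fn,c[:,:,::-1])
def cal(d):
    f=d["image"].shape[0]/2/np.tan(np.radians(d["vertical_fov"]/2))
    return f,d["cx"],d["cy"],np.array(d["camera_from_world"])
def w(d,u,v,z):
    f,cx,cy,T=cal(d);R=T[:3,:3];t=T[:3,3]
    c=-R.T@t; r=R.T@np.array([(u-cx)/f,(v-cy)/f,1]); return c+r*(z-c[2])/r[2]
def px(d,p):
    f,cx,cy,T=cal(d);q=T[:3,:3]@np.array(p)+T[:3,3]; return np.array([cx+f*q[0]/q[2],cy+f*q[1]/q[2]])
E
python3 - <<'E'
from h import *
d=get_image("top")["image"]; 
crop(d,310,165,390,250,8,"pics/t_hook.png")
crop(d,170,70,390,215,3.6,"pics/t_gap.png")
s=get_image("scene")["image"]
crop(s,300,140,370,220,7,"pics/s_hook.png")
crop(s,140,100,310,240,4.5,"pics/s_gap.png")
E
```

```text
(no output)
```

View pics/t_hook.png

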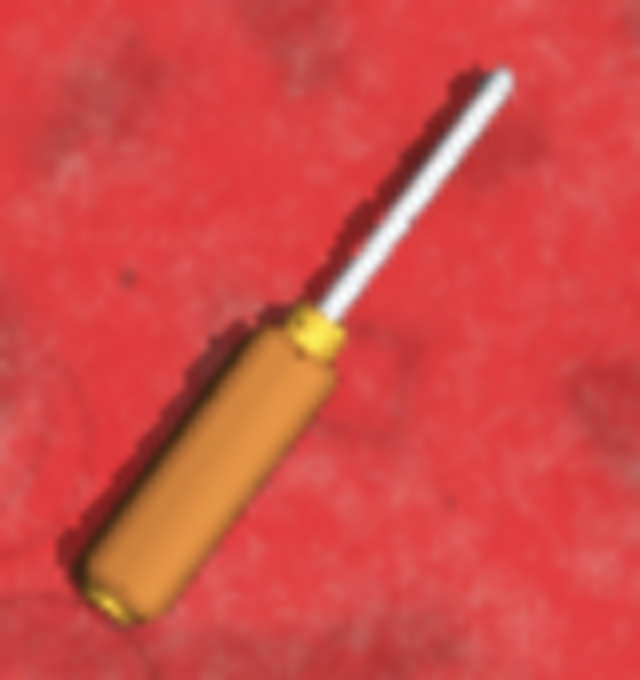

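View pics/t_gap.png

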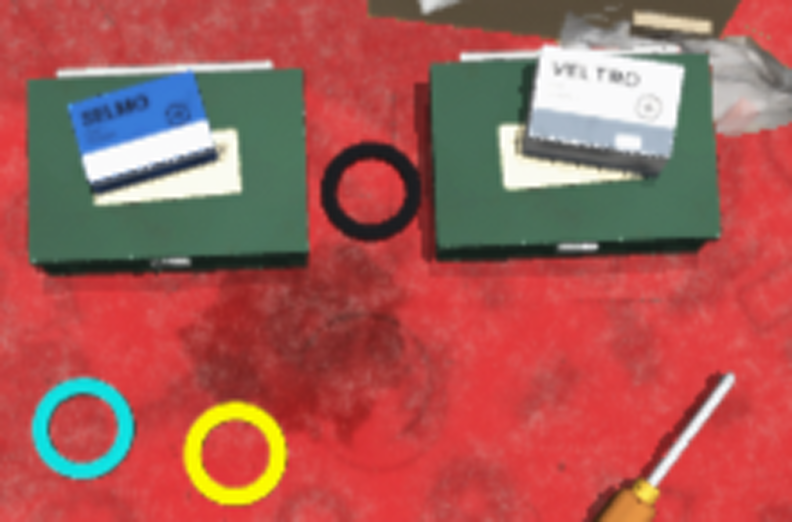

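View pics/s_hook.png

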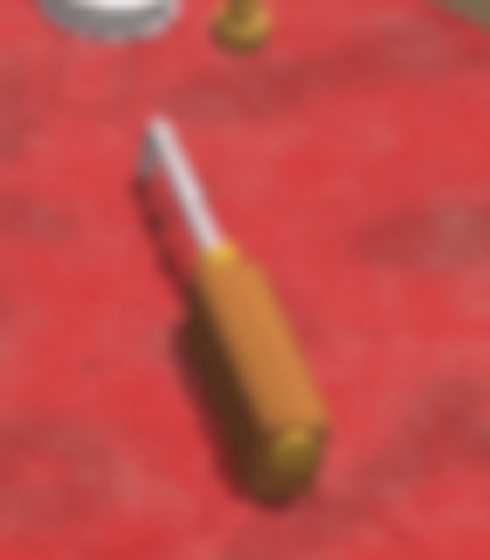

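View pics/s_gap.png

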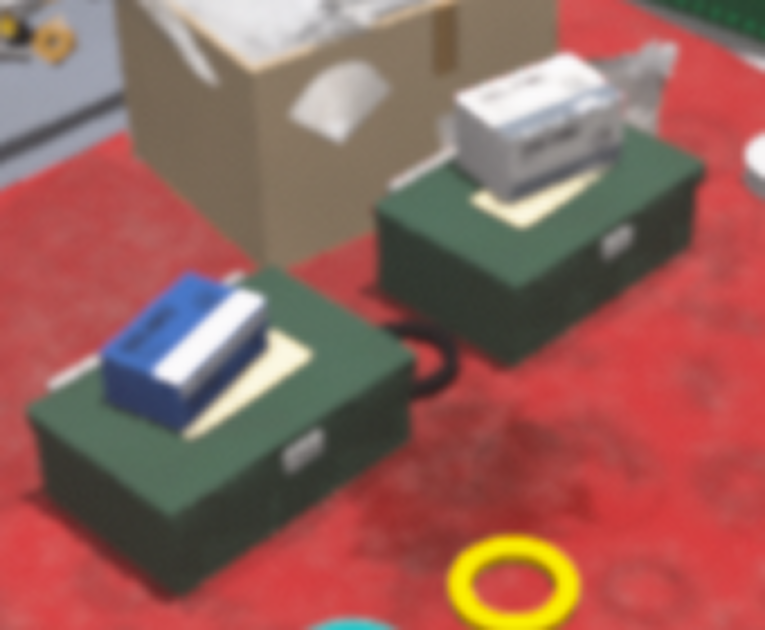

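Run:
```python
from h import *
np.set_printoptions(precision=4,suppress=True)
d=get_image("top")
g=lambda x,y,z:w(d,170+x/3.6,70+y/3.6,z)*1000
h=lambda x,y,z:w(d,310+x/8,165+y/8,z)*1000
print("cam",-d["camera_from_world"][:3,:3].T@d["camera_from_world"][:3,3])
print("ring top",g(371,192,.009), "dia",g(421,192,.009)-g(321,192,.009))
print("L box",g(303,70,.06),g(307,253,.06), g(28,80,.06),g(32,258,.06))
print("R box",g(430,65,.06),g(437,247,.06),g(708,55,.06),g(718,236,.06))
a=h(505,75,.029);b=h(325,317,.029);print("rod",a,b,np.degrees(np.arctan2(*(a-b)[[1,0]])))
for p in [(285,325),(335,378),(85,575),(160,615),(270,335),(330,385)]: print(p,h(*p,.034),h(*p,.03))
print("brown",w(d,163,236,.008),"yellow",w(d,235.5,196,.008),"cyan",w(d,193,189,.008))
```

```text
cam [0.407  0.2293 0.9784]
ring top [651.2893 220.9793   9.    ] dia [ -0.2923 -57.5789   0.    ]
L box [707.5882 258.7641  60.    ] [604.6197 256.2845  60.    ] [703.0023 411.2894  60.    ] [602.4152 406.6931  60.    ]
R box [709.9094 188.7961  60.    ] [607.6673 185.6815  60.    ] [714.4205  36.6681  60.    ] [613.1261  34.0811  60.    ]
rod [541.2204  22.4432  29.    ] [480.9094  68.333   29.    ] -37.26701691892567
(285, 325) [478.5449  78.9975  34.    ] [478.848   78.3607  30.    ]
(335, 378) [465.5388  67.0903  34.    ] [465.7868  66.403   30.    ]
(85, 575) [417.4017 128.872   34.    ] [417.4459 128.4464  30.    ]
(160, 615) [407.7759 110.8186  34.    ] [407.7793 110.3166  30.    ]
(270, 335) [476.082   82.7156  34.    ] [476.3747  82.0946  30.    ]
(330, 385) [463.822   68.3489  34.    ] [464.0627  67.667   30.    ]
brown [0.4186 0.4446 0.008 ] yellow [0.5    0.2979 0.008 ] cyan [0.5144 0.3853 0.008 ]
```

>>> servo_tool(commands=[[[0,0,6],[29,31,0],-1],[[0,0,6],[29,31,0],-1],[[0,0,6],[29,31,0],-1],[[0,0,6],[29,31,0],-1],[[0,0,6],[29,31,0],-1],[[0,0,6],[29,31,0],-1],[[0,0,6],[29,31,0],-1],[[0,0,6],[29,31,0],-1],[[0,0,6],[29,31,0],-1],[[0,0,6],[4,40,0],-1],[[0,0,6],[4,40,0],-1],[[0,0,6],[4,40,0],-1]], squeeze=50)

```text
t: 1.45
tool_pos: [0.5157, -0.2219, 0.2002]
tcp_rot: [[-0.085, 0.996, 0.003], [0.996, 0.085, -0.006], [-0.006, 0.003, -1.0]]
ft_force: [-0.3, 0.3, 0.5]
finger_gap: 0.0854
```

>>> servo_tool(commands=[[[0,0,6],[2,42,0],-1],[[0,0,6],[-6,42,0],-1],[[0,0,6],[-10,42,-10],-1],[[0,0,6],[-12,42,-10],-1],[[0,0,6],[-12,40,-15],-1],[[0,0,6],[-12,40,-15],-1],[[0,0,6],[-12,40,-15],-1],[[0,0,6],[-12,40,-15],-1],[[0,0,0],[0,0,0],-1]])

```text
t: 2.35
tool_pos: [0.4387, 0.1242, 0.1205]
tcp_rot: [[-0.824, 0.566, 0.015], [0.566, 0.824, 0.004], [-0.01, 0.012, -1.0]]
ft_force: [0.3, -1.1, 0.1]
finger_gap: 0.0855
```

Run:
```python
from h import *
np.set_printoptions(precision=4,suppress=True)
s=read_state();print(s["joint_positions"],s["tool_pos"],s["tcp_rot"])
d=get_image("scene"); cv2.imwrite("pics/s1.png",d["image"][:,:,::-1])
# predicted hook in scene
c=np.array([440.5,98.5]);
import math
for yaw in(-37.3,-38.3):
  u=np.array([math.cos(math.radians(yaw)),math.sin(math.radians(yaw))])
  for x,z in((-40,17),(40,17),(125,29),(125,1)): print(yaw,x,z,px(d,np.r_[(c+x*u)/1000,z/1000]))
crop(d["image"],290,130,370,220,6,"pics/s1c.png")
```

```text
[ 0.3183  0.3011 -0.8015  2.099   0.2956  0.8359  0.3107] [0.4387 0.1242 0.1205] [[-0.8241  0.5662  0.0154]
 [ 0.5663  0.8242  0.0041]
 [-0.0104  0.0121 -0.9999]]
-37.3 -40 17 [342.1382 206.647 ]
-37.3 40 17 [331.6023 182.7783]
-37.3 125 29 [322.319  156.3523]
-37.3 125 1 [320.8954 165.5918]
-38.3 -40 17 [341.8223 206.6734]
-38.3 40 17 [331.9001 182.7553]
-38.3 125 29 [323.2028 156.2902]
-38.3 125 1 [321.7642 165.5288]
```

>>> servo_tool(commands=[[[-0.2,0.9,-2.8],[2,-26,0],-1],[[0,0,0],[0,0,0],-1],[[0,0,0],[0,0,-25],-1],[[0,0,0],[0,0,-25],-1],[[0,0,0],[0,0,-15],-1]])

```text
t: 2.9
tool_pos: [0.4481, 0.0914, 0.0578]
tcp_rot: [[-0.785, 0.619, 0.011], [0.619, 0.785, -0.002], [-0.01, 0.005, -1.0]]
ft_force: [0.3, 0.7, 0.2]
finger_gap: 0.0852
```

Run:
```python
from h import *
np.set_printoptions(precision=4,suppress=True)
s=read_state();print(s["joint_positions"],s["tool_pos"],s["tcp_rot"])
d=get_image("scene"); crop(d["image"],240,90,440,240,4,"pics/s2.png")
```

```text
[ 0.2897  0.4    -0.7066  2.1502  0.4074  0.7122  0.2131] [0.4481 0.0914 0.0578] [[-0.785   0.6194  0.0113]
 [ 0.6194  0.7851 -0.0023]
 [-0.0103  0.0052 -0.9999]]
```

View pics/s2.png

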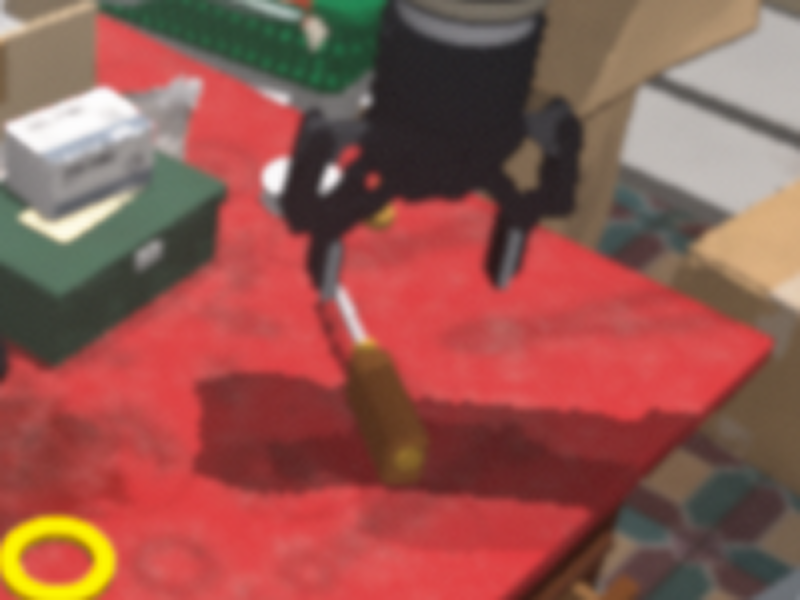

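>>> servo_tool(commands=[[[0.1,0.6,0.8],[-6,6,0],-1],[[0,0,0],[0,0,-18],-1],[[0,0,0],[0,0,-18],-1],[[0,0,0],[0,0,-9],-1],[[0,0,0],[0,0,0],-1]])

```text
t: 3.45
tool_pos: [0.4436, 0.0974, 0.0134]
tcp_rot: [[-0.792, 0.611, 0.002], [0.611, 0.792, 0.0], [-0.002, 0.002, -1.0]]
ft_force: [-0.0, 0.8, 0.4]
finger_gap: 0.0858
```

>>> servo_tool(commands=[[[0,0,0],[0,0,-8],-1],[[0,0,0],[0,0,0],0],[[0,0,0],[0,0,0],1],[[0,0,0],[0,0,0],1],[[0,0,0],[0,0,0],1],[[0,0,0],[0,0,0],1]], squeeze=60)

```text
t: 4.05
tool_pos: [0.446, 0.0981, 0.0077]
tcp_rot: [[-0.792, 0.611, 0.008], [0.611, 0.792, 0.001], [-0.005, 0.005, -1.0]]
ft_force: [-0.2, -1.0, -0.9]
finger_gap: 0.0122
```

Run:
```python
from h import *
np.set_printoptions(precision=4,suppress=True)
s=read_state();print(s["joint_positions"],s["tool_pos"],s["finger_gap"])
d=get_image("scene"); crop(d["image"],270,110,400,230,5,"pics/s3.png")
d=get_image("top"); crop(d["image"],290,150,400,260,5,"pics/t3.png")
print(read_state()["finger_gap"])
```

```text
[ 0.2108  0.4852 -0.6374  2.1834  0.5078  0.6115  0.1191] [0.446  0.0981 0.0077] 0.012158378360169187
0.0004903014835556898
```

View pics/s3.png

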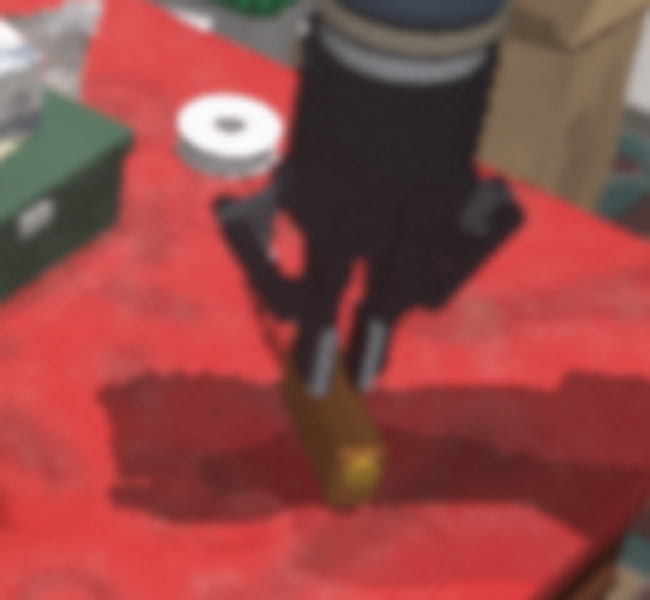

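View pics/t3.png

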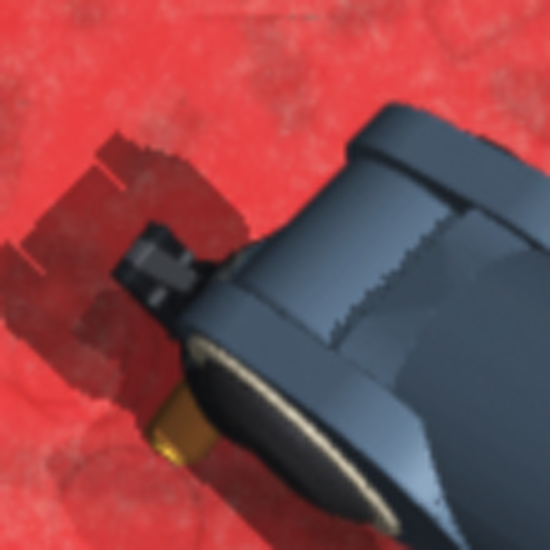

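Run:
```python
from h import *
np.set_printoptions(precision=4,suppress=True)
d=get_image("scene"); s=read_state(); p=s["tool_pos"];print(p,s["tcp_rot"],s["finger_gap"],s["ft_force"])
print("tcp px",px(d,p),"top",)
for k in(10,20,30,40): print(k,px(d,p+[0,0,k/1000]))
t=get_image("top"); print(px(t,p))
crop(d["image"],290,120,380,220,6,"pics/s4.png"); print("(crop6)",(px(d,p)-[290,120])*6)
crop(t["image"],290,150,400,260,5,"pics/t4.png")
```

```text
[0.4459 0.0981 0.0076] [[-0.7917  0.6109  0.0073]
 [ 0.6109  0.7917  0.0011]
 [-0.0051  0.0053 -1.    ]] -0.00018887219747232569 [ 0.5147  0.088  -0.4585]
tcp px [334.2455 196.2832] top
10 [334.888 192.912]
20 [335.5392 189.4946]
30 [336.1994 186.03  ]
40 [336.8688 182.5173]
[334.3763 222.8269]
(crop6) [265.4731 457.6992]
```

View pics/s4.png

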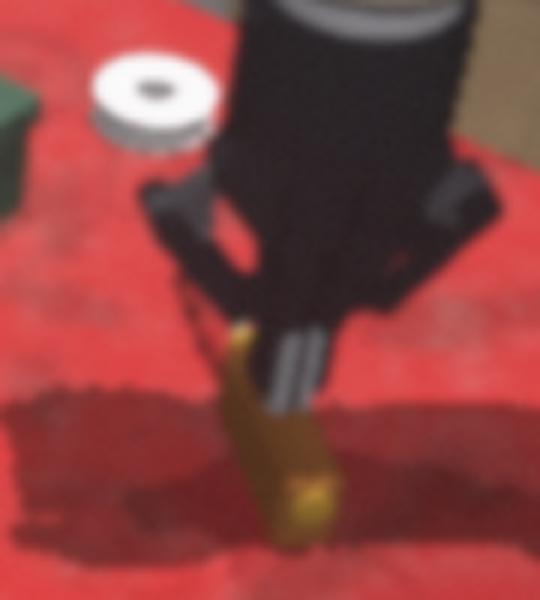

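View pics/t4.png

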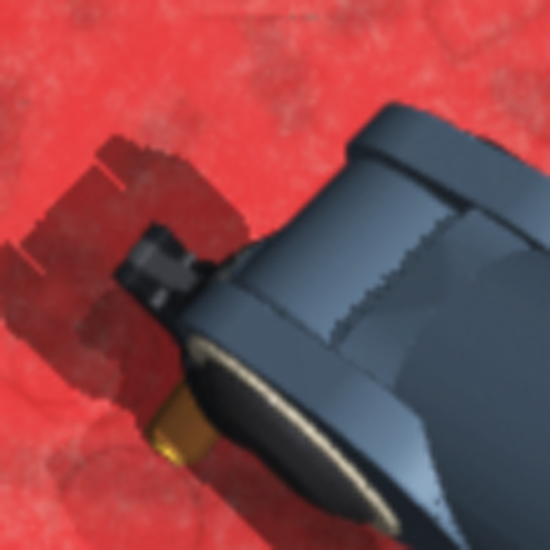

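Run:
```python
from h import *
np.set_printoptions(precision=4,suppress=True)
d=get_image("scene")
for z in(.0076,.02,.036,.045,.05): print(z,w(d,338.3,188.7,z),w(d,338.3,188.7,z)-read_state()["tool_pos"])
t=get_image("top")
crop(t["image"],290,180,345,235,10,"pics/t5.png"); crop(d["image"],310,160,360,210,12,"pics/s5.png")
```

```text
0.0076 [0.4548 0.0703 0.0076] [ 0.0091 -0.0277  0.0001]
0.02 [0.4476 0.0835 0.02  ] [ 0.0018 -0.0146  0.0125]
0.036 [0.4383 0.1004 0.036 ] [-0.0075  0.0024  0.0285]
0.045 [0.433 0.11  0.045] [-0.0128  0.0119  0.0375]
0.05 [0.4301 0.1153 0.05  ] [-0.0157  0.0172  0.0425]
```

View pics/t5.png

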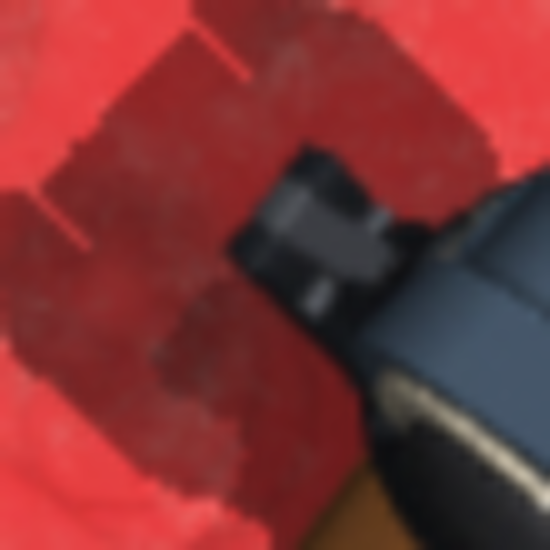

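View pics/s5.png

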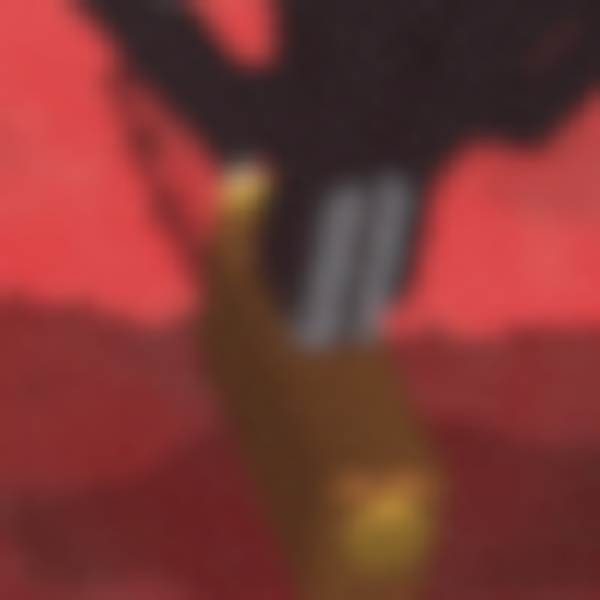

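Run:
```python
from h import *
np.set_printoptions(precision=4,suppress=True)
d=get_image("scene")
p=np.array([.4481,.0914,.0578]); R=np.array([[-.785,.6194,.0113],[.6194,.7851,-.0023],[-.0103,.0052,-.9999]])
for back in (0,13,30,41):
  print(back,[px(d,p-R[:,2]*back/1000+s*R[:,1]*.0425) for s in(1,-1)])
```

```text
0 [array([319.3815, 178.3037]), array([357.5066, 175.7762])]
13 [array([320.1577, 173.63  ]), array([358.6254, 171.1247])]
30 [array([321.1947, 167.3858]), array([360.1198, 164.9115])]
41 [array([321.8794, 163.2631]), array([361.1063, 160.8101])]
```

>>> servo_tool(commands=[[[0,0,0],[0,0,5],-1],[[0,0,0],[0,0,0],-1],[[0,0,0],[0,0,0],-1],[[0,0,0],[0,0,0],-1],[[0,0,0],[0,0,0],-1],[[0,0,0],[0,0,0],-1],[[0,0,0],[0,0,0],-1]])

```text
t: 5.1
tool_pos: [0.4457, 0.098, 0.0129]
tcp_rot: [[-0.792, 0.611, 0.007], [0.611, 0.792, 0.001], [-0.005, 0.005, -1.0]]
ft_force: [0.2, 0.3, 0.5]
finger_gap: 0.0851
```

Run:
```python
from h import *
np.set_printoptions(precision=4,suppress=True)
d=get_image("scene");s=read_state();print(s["joint_positions"],s["tool_pos"],s["finger_gap"])
crop(d["image"],280,110,390,220,6,"pics/s6.png")
p=s["tool_pos"];R=s["tcp_rot"]
for back in (13,35,40,45):
  print(back,[(px(d,p-R[:,2]*back/1000+q*R[:,1]*.0495)-[280,110])*6 for q in(1,-1)])
```

```text
[ 0.2191  0.4765 -0.6466  2.1804  0.4964  0.6228  0.1294] [0.4458 0.098  0.0129] 0.08526436053525088
13 [array([201.5976, 490.6895]), array([462.948 , 470.5479])]
35 [array([208.7889, 444.7255]), array([474.0421, 424.829 ])]
40 [array([210.4544, 434.0804]), array([476.6109, 414.243 ])]
45 [array([212.1316, 423.3599]), array([479.1976, 403.5831])]
```

View pics/s6.png

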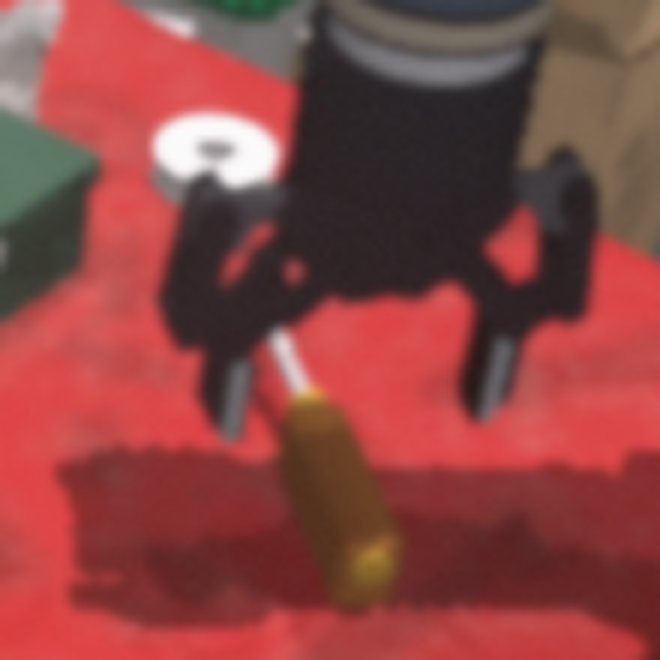

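>>> servo_tool(commands=[[[0,0,0],[0,0,-10],-1],[[0,0,0],[0,0,-9],-1],[[0,0,0],[0,0,-6],-1],[[0,0,0],[0,0,0],-1]])

```text
t: 5.55
tool_pos: [0.4453, 0.0978, -0.0147]
tcp_rot: [[-0.792, 0.611, 0.006], [0.611, 0.792, 0.001], [-0.004, 0.004, -1.0]]
ft_force: [0.2, 0.7, 0.9]
finger_gap: 0.0856
```

Run:
```python
from h import *
np.set_printoptions(precision=4,suppress=True)
d=get_image("scene");s=read_state();print(s["joint_positions"],s["tool_pos"],s["ft_force"])
crop(d["image"],280,110,390,220,6,"pics/s7.png")
```

```text
[ 0.1765  0.5223 -0.5981  2.1954  0.554   0.5662  0.0774] [ 0.4455  0.0979 -0.0144] [ 0.392   0.5029 -0.9098]
```

View pics/s7.png

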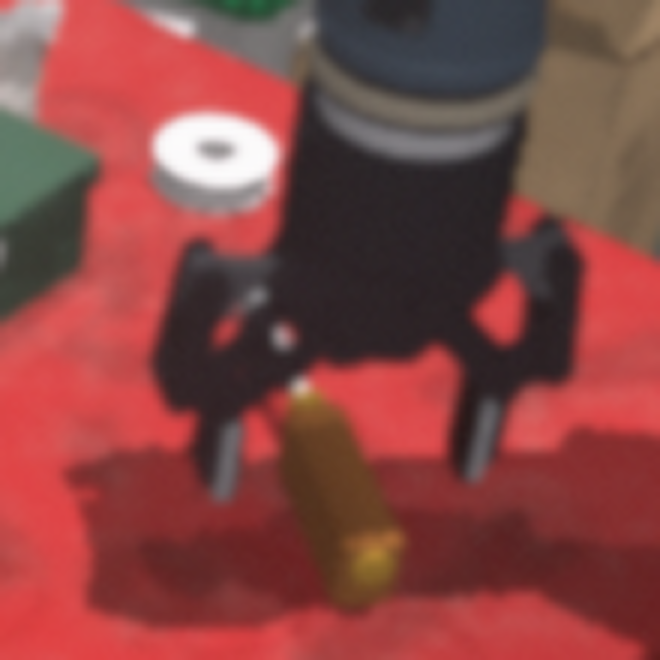

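>>> servo_tool(commands=[[[0,0,0],[0,0,-4],-1],[[0,0,0],[0,0,0],1],[[0,0,0],[0,0,0],1],[[0,0,0],[0,0,0],1],[[0,0,0],[0,0,0],1],[[0,0,0],[0,0,0],1],[[0,0,0],[0,0,0],1],[[0,0,0],[0,0,0],1],[[0,0,0],[0,0,0],1]], squeeze=70)

```text
t: 6.5
tool_pos: [0.4461, 0.0982, -0.0181]
tcp_rot: [[-0.792, 0.611, 0.008], [0.611, 0.792, 0.001], [-0.005, 0.006, -1.0]]
ft_force: [-1.1, -0.5, 0.6]
finger_gap: 0.0228
```

Run:
```python
from h import *
np.set_printoptions(precision=4,suppress=True)
d=get_image("scene");s=read_state();print(s["joint_positions"],s["tool_pos"],s["ft_force"],s["finger_gap"])
crop(d["image"],280,110,390,220,6,"pics/s8.png")
```

```text
[ 0.1699  0.5286 -0.5907  2.1969  0.5633  0.5571  0.0689] [ 0.4461  0.0982 -0.0181] [-0.7692 -0.1452 -0.6662] 0.022587175962414722
```

View pics/s8.png

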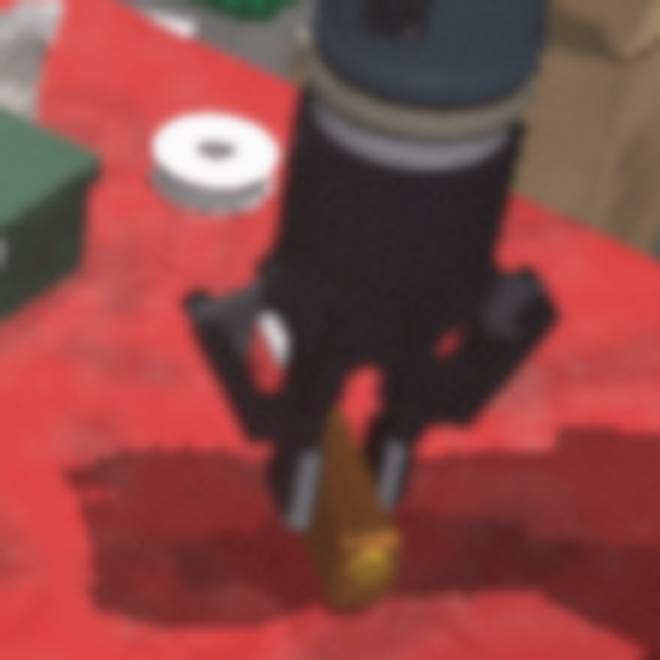

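>>> servo_tool(commands=[[[0,0,0],[0,0,20],1],[[0,0,0],[0,0,25],1],[[0,0,0],[10,0,25],1],[[0,0,0],[20,0,0],1],[[0,0,0],[0,0,0],1],[[0,0,0],[0,0,0],1]])

```text
t: 7.15
tool_pos: [0.4739, 0.0974, 0.0534]
tcp_rot: [[-0.792, 0.61, 0.003], [0.61, 0.792, -0.0], [-0.002, 0.002, -1.0]]
ft_force: [0.0, -0.0, -0.9]
finger_gap: 0.0227
```

Run:
```python
from h import *
np.set_printoptions(precision=4,suppress=True)
d=get_image("scene");s=read_state();print(s["joint_positions"],s["tool_pos"],s["tcp_rot"],s["ft_force"],s["finger_gap"])
crop(d["image"],270,80,390,200,5,"pics/s9.png")
d=get_image("top");crop(d["image"],290,130,410,250,5,"pics/t9.png")
```

```text
[ 0.2736  0.4493 -0.6966  2.0907  0.4278  0.7404  0.2185] [0.474  0.0973 0.0533] [[-0.7922  0.6102  0.0031]
 [ 0.6102  0.7922 -0.0001]
 [-0.0025  0.0018 -1.    ]] [ 0.4012 -0.4971 -0.4097] 0.022536845470215814
```

View pics/s9.png

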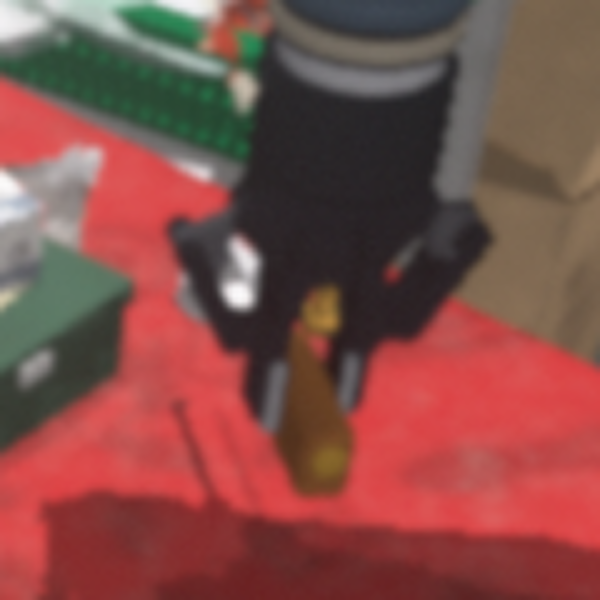

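View pics/t9.png

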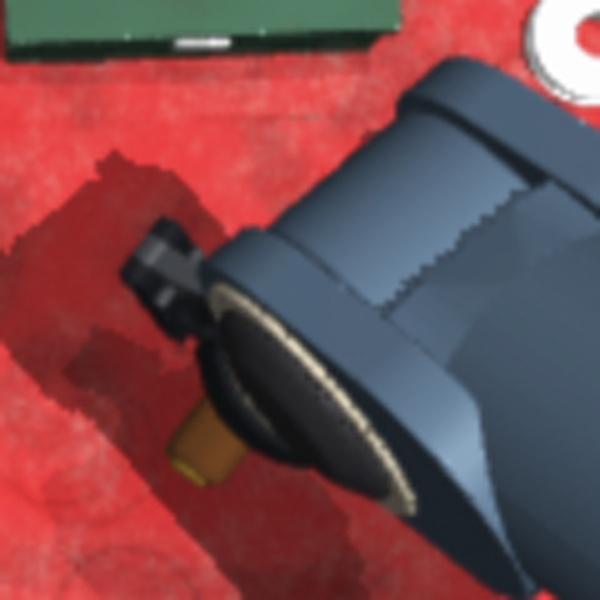

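```bash
cat >> h.py <<'E'
def tri(obs):
    # obs: list of (camdict,u,v)
    A=[]
    for d,u,v in obs:
        f,cx,cy,T=cal(d);K=np.array([[f,0,cx],[0,f,cy],[0,0,1]]);P=K@T[:3]
        A+= [u*P[2]-P[0],v*P[2]-P[1]]
    X=np.linalg.svd(np.array(A))[2][-1];return X[:3]/X[3]
E
python3 - <<'E'
from h import *
np.set_printoptions(precision=4,suppress=True)
s=get_image("scene");t=get_image("top")
crop(s["image"],315,140,350,190,12,"pics/s10.png");crop(t["image"],315,200,350,235,16,"pics/t10.png")
X=tri([(s,335.6,172.4),(t,328,225.6)]);print(X,px(s,X),px(t,X))
E
```

```text
[0.4383 0.1219 0.0931] [336.2336 172.4884] [327.6843 225.0834]
```

View pics/s10.png

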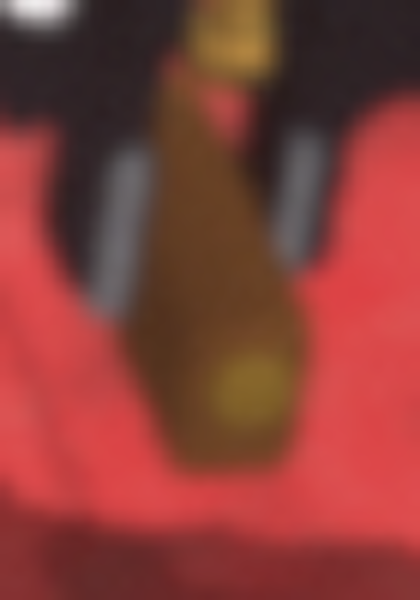

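View pics/t10.png

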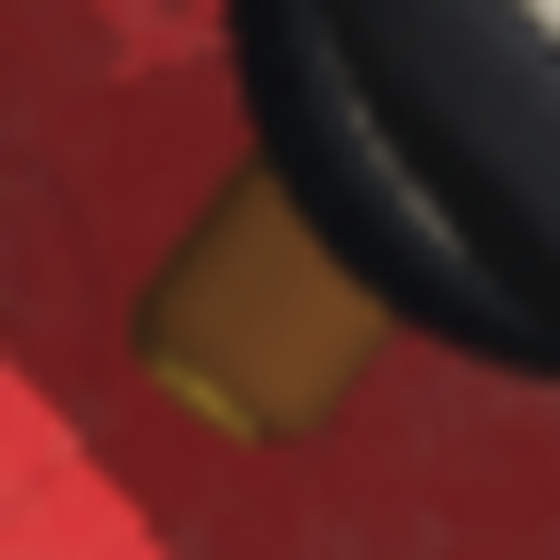

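>>> servo_tool(commands=[[[0,0,7],[0,5,0],1],[[0,0,7],[0,15,0],1],[[0,0,7],[0,20,0],1],[[0,0,7],[0,20,0],1],[[0,0,6],[0,20,0],1],[[0,0,3],[0,18,0],1],[[0,0,0],[0,10,0],1],[[0,0,0],[0,0,0],1]])

```text
t: 8.15
tool_pos: [0.467, 0.2065, 0.0499]
tcp_rot: [[-1.0, -0.016, -0.004], [-0.016, 1.0, -0.005], [0.004, -0.005, -1.0]]
ft_force: [0.5, 0.0, -0.7]
finger_gap: 0.0227
```

Run:
```python
from h import *
np.set_printoptions(precision=4,suppress=True)
s=read_state();print(s["joint_positions"],s["tool_pos"],s["tcp_rot"],s["ft_force"],s["finger_gap"])
d=get_image("scene");crop(d["image"],180,60,340,220,4.5,"pics/s11.png")
t=get_image("top");crop(t["image"],190,70,390,270,3.6,"pics/t11.png")
```

```text
[ 0.1547  0.5499 -0.8468  2.0217  0.5645  0.8255  0.5662] [0.467  0.2065 0.0499] [[-0.9999 -0.0163 -0.0043]
 [-0.0163  0.9999 -0.0053]
 [ 0.0044 -0.0052 -1.    ]] [ 0.4752  0.0249 -0.6955] 0.02271888136998855
```

View pics/s11.png

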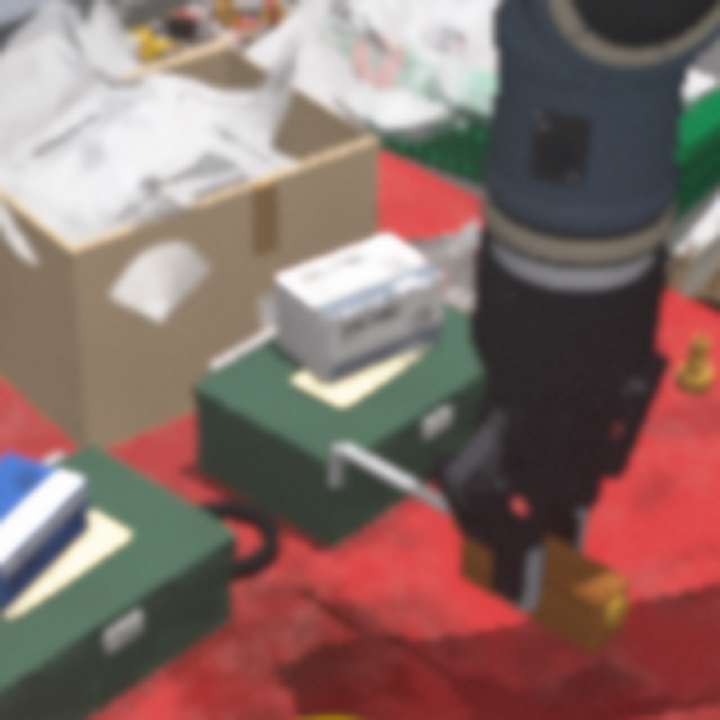

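View pics/t11.png

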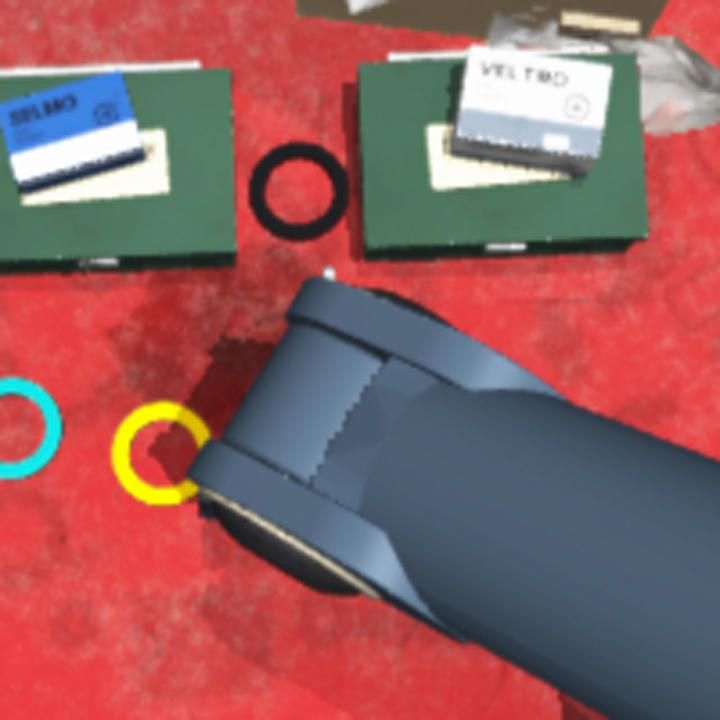

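Run:
```python
from h import *
np.set_printoptions(precision=4,suppress=True)
s=get_image("scene");t=get_image("top")
crop(s["image"],230,140,330,210,7,"pics/s12.png");crop(t["image"],262,130,302,160,16,"pics/t12.png")
X=tri([(s,256,160),(t,281.4,145.8)]);print(X,px(s,X),px(t,X))
for p in ([.6513,.221,.009],[.6513,.221,0]): print(px(s,p),px(t,p))
```

```text
[0.5873 0.2058 0.0893] [255.8441 159.9661] [281.4892 145.9223]
[230.5513 178.5307] [273.0456 123.3283]
[230.6052 181.5146] [273.0109 124.3865]
```

View pics/s12.png

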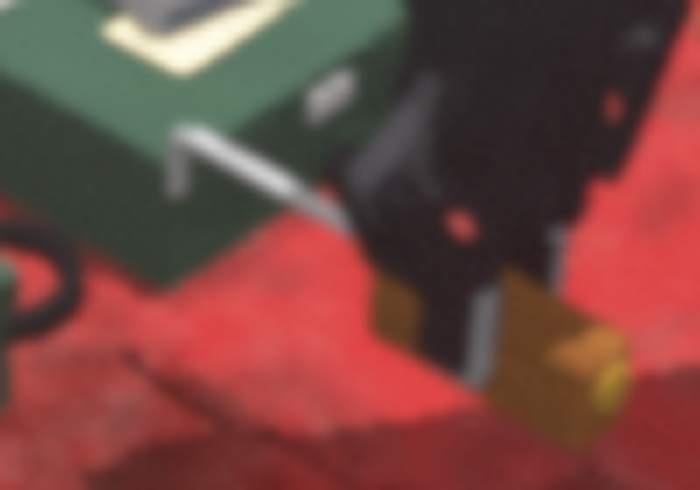

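View pics/t12.png

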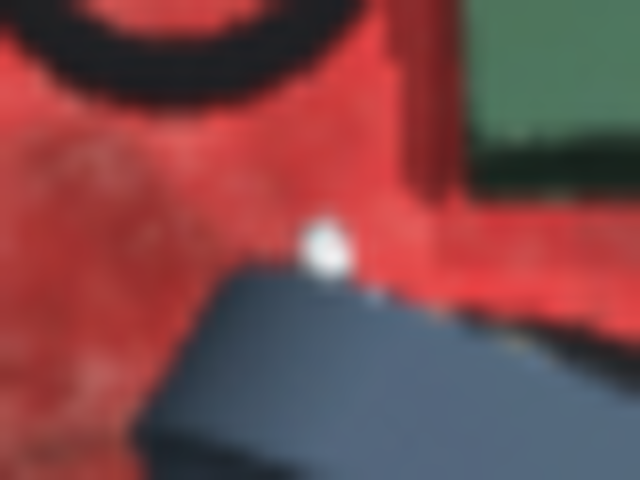

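Run:
```python
from h import *
np.set_printoptions(precision=4,suppress=True)
s=get_image("scene");t=get_image("top")
X=tri([(s,230+185/7,140+132/7),(t,282.0,145.6)]);print("bend",X,px(s,X)-[230+185/7,140+132/7])
def yplane(u,v,y):
    f,cx,cy,T=cal(s);R=T[:3,:3];c=-R.T@T[:3,3];r=R.T@np.array([(u-cx)/f,(v-cy)/f,1]);return c+r*(y-c[1])/r[1]
for n,u,v in(("cap",612,390),("bend",185,132),("legbot",176,193),("rod mid",270,178),("rod2",345,225),("top rear L edge",548,355),("top front L",500,275),("bot rear",575,450),("bot front",375,330)):
    print(n,yplane(230+u/7,140+v/7,.205),yplane(230+u/7,140+v/7,.217))
```

```text
bend [0.5871 0.2048 0.0918] [-0.1596 -0.0347]
cap [0.4222 0.205  0.0911] [0.4147 0.217  0.1034]
bend [0.5864 0.205  0.0922] [0.5753 0.217  0.1045]
legbot [0.5894 0.205  0.067 ] [0.5783 0.217  0.0798]
rod mid [0.5513 0.205  0.0939] [0.541  0.217  0.1062]
rod2 [0.5213 0.205  0.0931] [0.5116 0.217  0.1053]
top rear L edge [0.4448 0.205  0.09  ] [0.4368 0.217  0.1023]
top front L [0.4643 0.205  0.1077] [0.4559 0.217  0.1196]
bot rear [0.4313 0.205  0.0625] [0.4236 0.217  0.0754]
bot front [0.5069 0.205  0.0613] [0.4975 0.217  0.0743]
```

>>> servo_tool(commands=[[[0.3,-0.2,0.5],[0,10,0],1],[[0,0,0],[12,5,0],1],[[0,0,0],[18,0,0],1],[[0,0,0],[18,0,0],1],[[0,0,0],[12,0,0],1],[[0,0,0],[0,0,0],1],[[0,0,0],[0,0,0],1]])

```text
t: 9.15
tool_pos: [0.5334, 0.2202, 0.05]
tcp_rot: [[-1.0, -0.02, 0.002], [-0.02, 1.0, -0.001], [-0.002, -0.001, -1.0]]
ft_force: [-0.3, 0.2, -1.2]
finger_gap: 0.0225
```

Run:
```python
from h import *
np.set_printoptions(precision=4,suppress=True)
s=read_state();print(s["joint_positions"],s["tool_pos"],s["tcp_rot"],s["ft_force"],s["finger_gap"])
d=get_image("scene");crop(d["image"],200,130,310,210,7,"pics/s13.png")
t=get_image("top");crop(t["image"],245,85,305,145,10,"pics/t13.png")
```

```text
[ 0.1296  0.6313 -0.8167  1.8756  0.5879  0.8919  0.6144] [0.5334 0.2202 0.05  ] [[-0.9998 -0.0199  0.0017]
 [-0.0199  0.9998 -0.0008]
 [-0.0017 -0.0008 -1.    ]] [-0.2667  0.1547 -1.1735] 0.02252677588678838
```

View pics/s13.png

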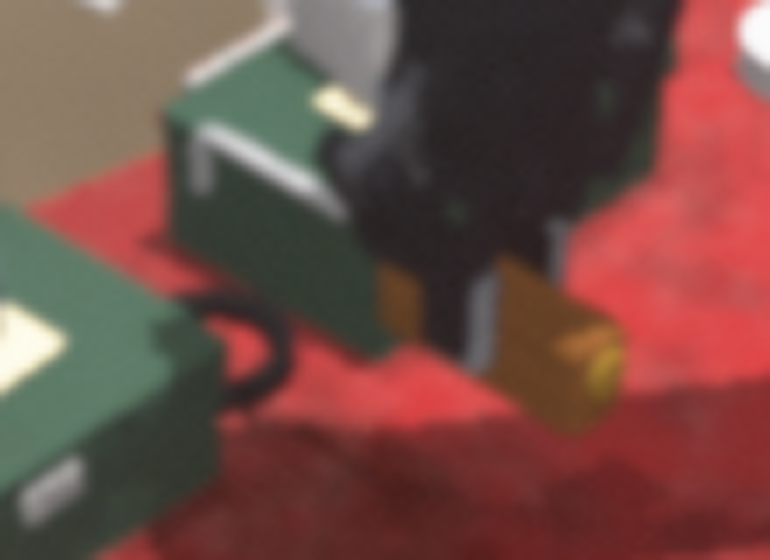

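View pics/t13.png

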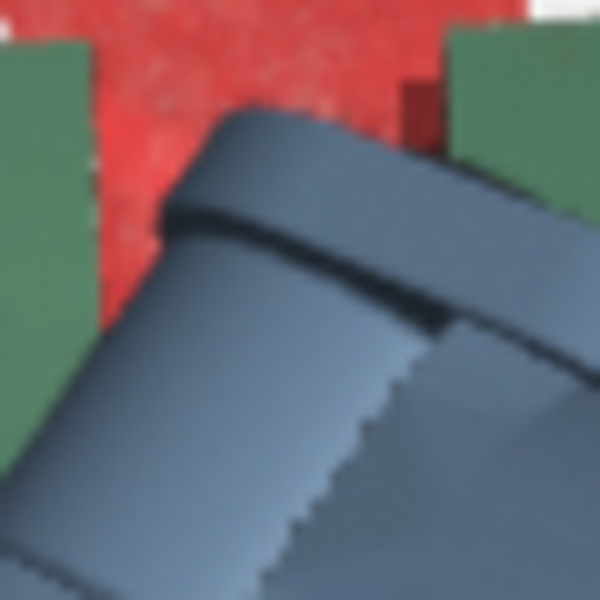

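Run:
```python
from h import *
np.set_printoptions(precision=4,suppress=True)
s=get_image("scene")
for x in(.648,.651,.654):
  for z in (.09,.095,.1): print(x,z,px(s,[x,.221,z]))
print(px(s,[.651,.221,.066]),px(s,[.651,.221,.07]))
def pl(u,v,y):
    f,cx,cy,T=cal(s);R=T[:3,:3];c=-R.T@T[:3,3];r=R.T@np.array([(u-cx)/f,(v-cy)/f,1]);return c+r*(y-c[1])/r[1]
for n,u,v in(("bend",207,132),("legbot",203,190),("rod2",280,172),("rod3",335,205),("cap",603,370)): print(n,pl(200+u/7,130+v/7,.2195))
```

```text
0.648 0.09 [231.076  150.6507]
0.648 0.095 [231.0458 148.7854]
0.648 0.1 [231.0155 146.9071]
0.651 0.09 [230.131  150.0757]
0.651 0.095 [230.0976 148.2114]
0.651 0.1 [230.0641 146.3342]
0.654 0.09 [229.189  149.5025]
0.654 0.095 [229.1525 147.6393]
0.654 0.1 [229.1158 145.7632]
[230.2878 158.8492] [230.262  157.4067]
bend [0.6543 0.2195 0.0908]
legbot [0.6567 0.2195 0.0669]
rod2 [0.6217 0.2195 0.0925]
rod3 [0.5978 0.2195 0.0926]
cap [0.49   0.2195 0.0917]
```

>>> servo_tool(commands=[[[0,0,0],[0,0,-12],1],[[0,0,0],[0,0,-15],1],[[0,0,0],[0,0,-12],1],[[0,0,0],[0,0,-4],1],[[0,0,0],[0,0,0],1]])

```text
t: 9.8
tool_pos: [0.5301, 0.2193, 0.0024]
tcp_rot: [[-1.0, -0.023, -0.001], [-0.023, 1.0, -0.003], [0.001, -0.003, -1.0]]
ft_force: [-0.3, -0.8, -1.5]
finger_gap: 0.0225
```

Run:
```python
from h import *
np.set_printoptions(precision=4,suppress=True)
s=read_state();print(s["joint_positions"],s["tool_pos"],s["tcp_rot"],s["ft_force"],s["finger_gap"])
d=get_image("scene");crop(d["image"],200,130,310,210,7,"pics/s14.png")
```

```text
[ 0.0906  0.6888 -0.7649  1.907   0.6525  0.8159  0.5627] [0.5301 0.2193 0.0024] [[-0.9997 -0.0226 -0.0009]
 [-0.0226  0.9997 -0.0032]
 [ 0.001  -0.0032 -1.    ]] [-0.3067 -0.7679 -1.4506] 0.022495810632380833
```

View pics/s14.png

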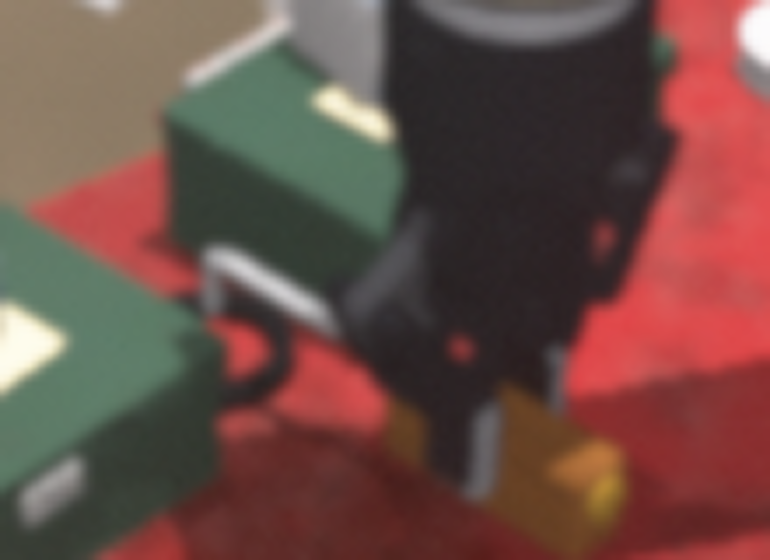

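>>> servo_tool(commands=[[[0,0,0],[0,0,-6],1],[[0,0,0],[0,0,-5],1],[[0,0,0],[0,0,-3],1],[[0,0,0],[0,0,0],1]])

```text
t: 10.25
tool_pos: [0.531, 0.2199, -0.0117]
tcp_rot: [[-1.0, -0.022, 0.001], [-0.022, 1.0, -0.002], [-0.001, -0.002, -1.0]]
ft_force: [0.6, 0.6, -1.3]
finger_gap: 0.0228
```

Run:
```python
from h import *
np.set_printoptions(precision=4,suppress=True)
s=read_state();print(s["joint_positions"],s["tool_pos"],s["tcp_rot"],s["ft_force"],s["finger_gap"])
d=get_image("scene");crop(d["image"],200,130,310,210,7,"pics/s15.png")
s=d
def pl(u,v,y):
    f,cx,cy,T=cal(s);R=T[:3,:3];c=-R.T@T[:3,3];r=R.T@np.array([(u-cx)/f,(v-cy)/f,1]);return c+r*(y-c[1])/r[1]
print(pl(200+215/7,130+255/7,.2185))
for z in(.027,.03,.033): print((px(s,[.651,.2185,z])-[200,130])*7)
```

```text
[ 0.0778  0.7074 -0.7477  1.9124  0.6739  0.7918  0.5456] [ 0.531   0.2199 -0.0117] [[-0.9997 -0.0224  0.001 ]
 [-0.0224  0.9997 -0.0022]
 [-0.001  -0.0022 -1.    ]] [ 0.5735  0.579  -1.2994] 0.022785423738726714
[0.6527 0.2185 0.0423]
[219.2564 294.265 ]
[219.139  287.0839]
[219.0212 279.8744]
```

View pics/s15.png

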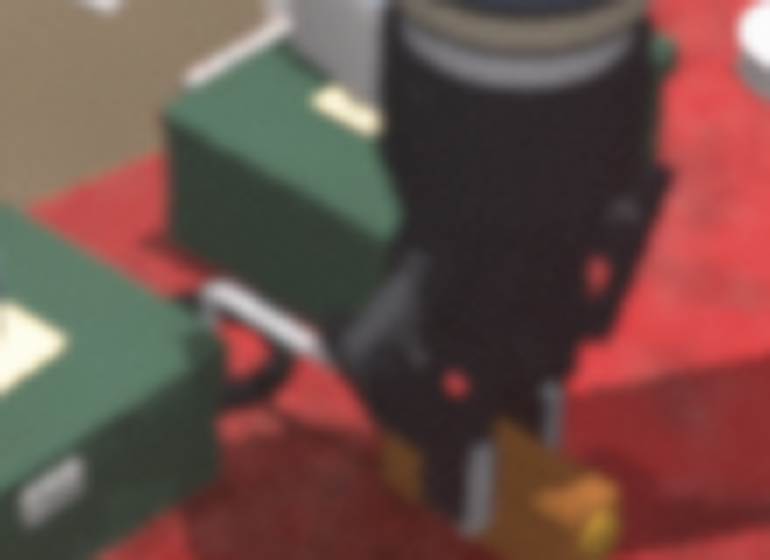

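>>> servo_tool(commands=[[[0,0,0],[0,0,-2],1],[[0,0,0],[0,0,0],1]])

```text
t: 10.5
tool_pos: [0.5315, 0.2201, -0.0133]
tcp_rot: [[-1.0, -0.022, 0.002], [-0.022, 1.0, -0.002], [-0.002, -0.002, -1.0]]
ft_force: [0.5, 0.0, -1.3]
finger_gap: 0.0229
```

>>> servo_tool(commands=[[[0,0,0],[-5,0,0],1],[[0,0,0],[-8,0,0],1],[[0,0,0],[-8,0,0],1],[[0,0,0],[-8,0,0],1],[[0,0,0],[-8,0,0],1],[[0,0,0],[-8,0,0],1],[[0,0,0],[0,0,0],1]])

```text
t: 11.2
tool_pos: [0.4814, 0.2203, -0.0127]
tcp_rot: [[-1.0, -0.024, 0.002], [-0.024, 1.0, -0.002], [-0.002, -0.002, -1.0]]
ft_force: [0.7, 0.4, -2.5]
finger_gap: 0.0226
```

Run:
```python
from h import *
np.set_printoptions(precision=4,suppress=True)
s=read_state();print(s["joint_positions"],s["tool_pos"],s["tcp_rot"],s["ft_force"],s["finger_gap"])
d=get_image("scene");crop(d["image"],200,130,310,210,7,"pics/s16.png")
t=get_image("top");crop(t["image"],230,85,330,185,6,"pics/t16.png")
```

```text
[ 0.0617  0.6565 -0.754   2.0195  0.6804  0.7317  0.4751] [ 0.4814  0.2203 -0.0127] [[-0.9997 -0.0238  0.0022]
 [-0.0238  0.9997 -0.0019]
 [-0.0021 -0.0019 -1.    ]] [ 0.6855  0.3767 -2.4775] 0.022629876473788876
```

View pics/s16.png

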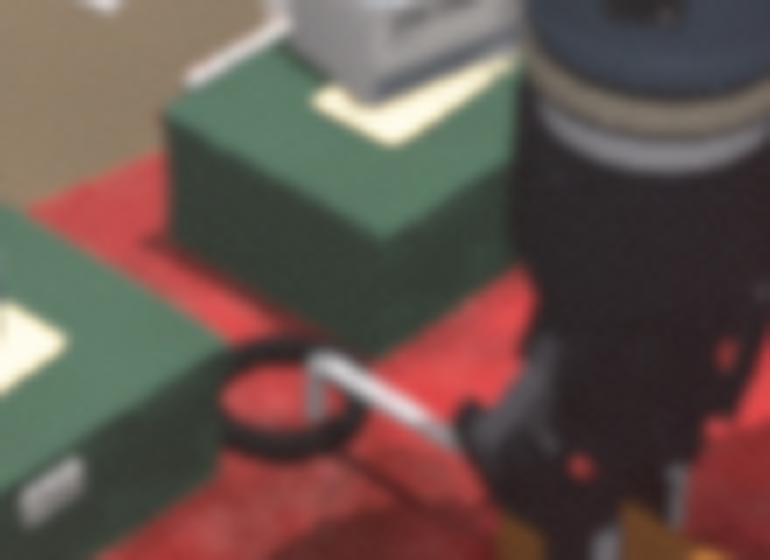

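View pics/t16.png

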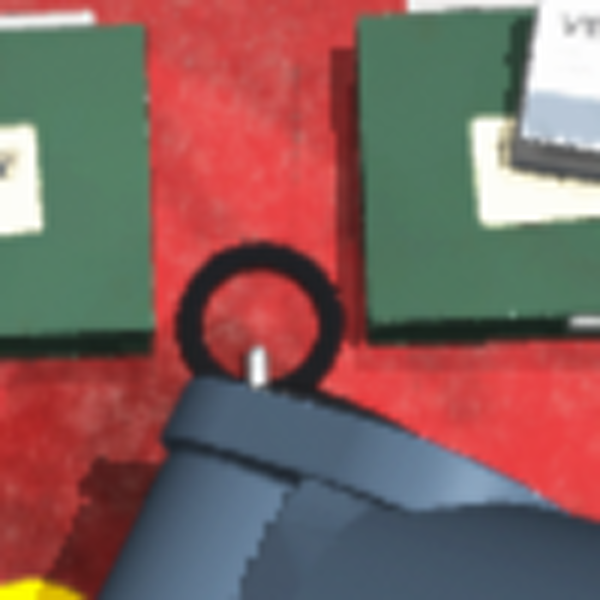

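>>> servo_tool(commands=[[[0,0,0],[-6,0,0],1],[[0,0,0],[-9,0,0],1],[[0,0,0],[-9,0,0],1],[[0,0,0],[-9,0,0],1],[[0,0,0],[-9,0,0],1],[[0,0,0],[-9,0,0],1],[[0,0,0],[-9,0,0],1],[[0,0,0],[-6,0,0],1],[[0,0,0],[0,0,0],1]])

```text
t: 12.2
tool_pos: [0.4123, 0.2207, -0.0119]
tcp_rot: [[-1.0, -0.023, 0.006], [-0.023, 1.0, -0.0], [-0.006, -0.0, -1.0]]
ft_force: [0.9, 0.2, -0.5]
finger_gap: 0.0224
```

Run:
```python
from h import *
np.set_printoptions(precision=4,suppress=True)
s=read_state();print(s["joint_positions"],s["tool_pos"],s["tcp_rot"],s["ft_force"],s["finger_gap"])
d=get_image("scene");crop(d["image"],180,120,340,240,5,"pics/s17.png")
t=get_image("top");crop(t["image"],210,95,330,215,5,"pics/t17.png")
print("L front bottom",w(t,230+155/6,85+352/6,0),"R",w(t,230+370/6,85+340/6,0))
```

```text
[ 0.0241  0.5827 -0.7639  2.1613  0.6874  0.6502  0.3658] [ 0.4123  0.2207 -0.0119] [[-0.9997 -0.0225  0.0058]
 [-0.0225  0.9997 -0.0003]
 [-0.0058 -0.0004 -1.    ]] [ 0.8967  0.1632 -0.5112] 0.022445203353177123
L front bottom [0.6103 0.2569 0.    ] R [0.6143 0.1823 0.    ]
```

View pics/s17.png

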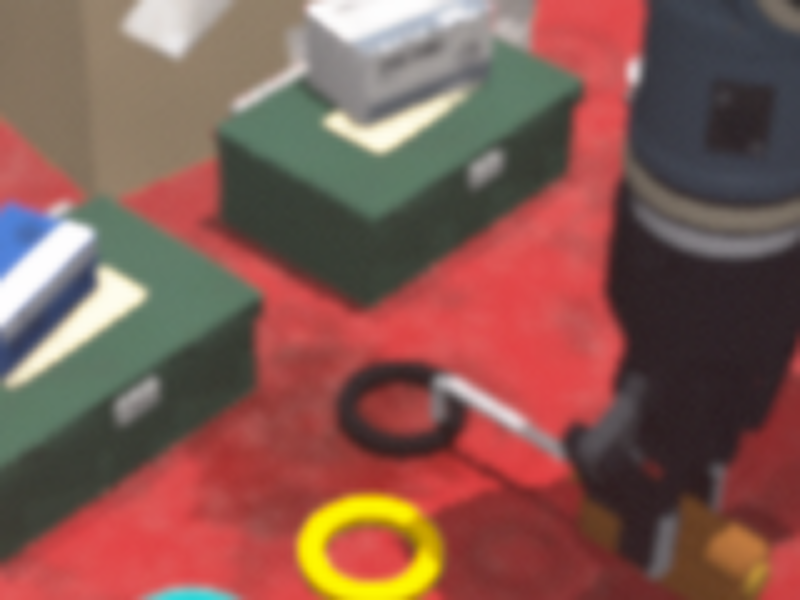

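View pics/t17.png

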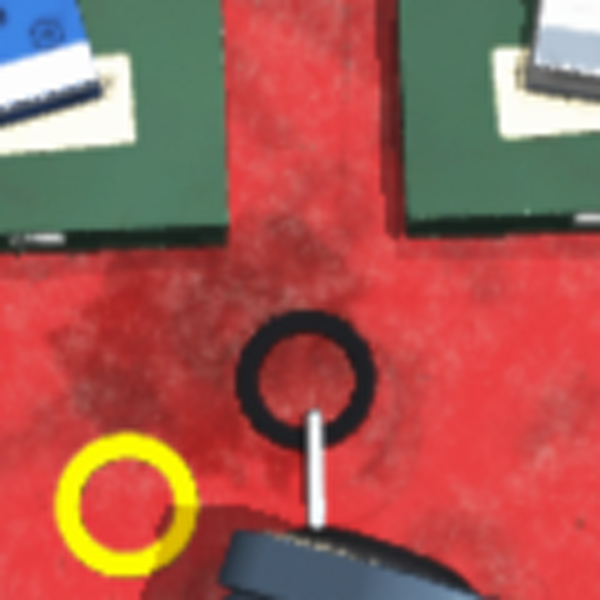

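>>> servo_tool(commands=[[[0,0,0],[6,0,0],1],[[0,0,0],[5,0,0],1],[[0,0,0],[0,0,8],1],[[0,0,0],[0,0,15],1],[[0,0,0],[0,0,20],1],[[0,0,0],[0,0,10],1],[[0,0,0],[0,0,0],1]])

```text
t: 13.0
tool_pos: [0.4269, 0.2205, 0.0435]
tcp_rot: [[-1.0, -0.018, 0.005], [-0.018, 1.0, 0.001], [-0.005, 0.001, -1.0]]
ft_force: [-0.3, -0.6, -1.2]
finger_gap: 0.0224
```

Run:
```python
from h import *
np.set_printoptions(precision=4,suppress=True)
s=read_state();print(s["joint_positions"],s["tool_pos"],s["tcp_rot"],s["ft_force"],s["finger_gap"])
d=get_image("scene");crop(d["image"],180,120,340,240,5,"pics/s18.png")
```

```text
[ 0.1159  0.5157 -0.8568  2.1001  0.5704  0.7669  0.4862] [0.4269 0.2205 0.0435] [[-0.9998 -0.0178  0.0046]
 [-0.0178  0.9998  0.0009]
 [-0.0046  0.0008 -1.    ]] [-0.3362 -0.5508 -1.1978] 0.022363855281926987
```

View pics/s18.png

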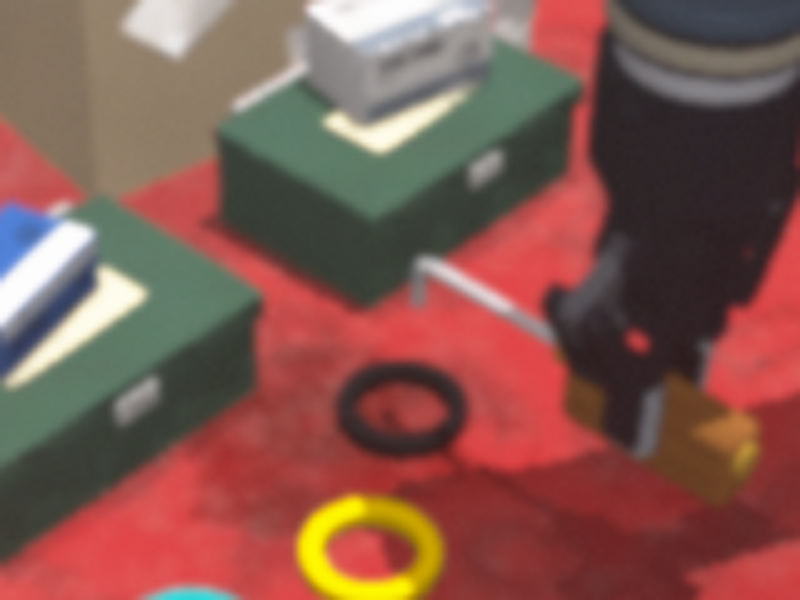

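>>> servo_tool(commands=[[[0,0,-2],[4,-15,0],1],[[0,0,-4],[4,-25,0],1],[[0,0,-4],[4,-25,0],1],[[0,0,-4],[4,-25,0],1],[[0,0,-4],[2,-18,0],1],[[0,0,0],[0,0,0],1],[[0,0,0],[0,0,-15],1],[[0,0,0],[0,0,-15],1],[[0,0,0],[0,0,-10],1],[[0,0,0],[0,0,0],1]])

```text
t: 14.05
tool_pos: [0.4415, 0.1002, -0.0038]
tcp_rot: [[-0.95, 0.313, -0.006], [0.313, 0.95, -0.005], [0.004, -0.006, -1.0]]
ft_force: [0.2, -1.0, -1.3]
finger_gap: 0.0223
```

Run:
```python
from h import *
np.set_printoptions(precision=4,suppress=True)
s=read_state();print(s["joint_positions"],s["tool_pos"],s["tcp_rot"],s["ft_force"],s["finger_gap"])
d=get_image("scene");crop(d["image"],250,110,380,230,6,"pics/s19.png")
```

```text
[ 0.2507  0.5306 -0.7037  2.1842  0.5927  0.6308  0.3706] [ 0.4415  0.1002 -0.0038] [[-0.9497  0.3131 -0.0061]
 [ 0.3131  0.9497 -0.0048]
 [ 0.0043 -0.0064 -1.    ]] [ 0.2295 -1.0296 -1.2995] 0.02234575835518143
```

View pics/s19.png

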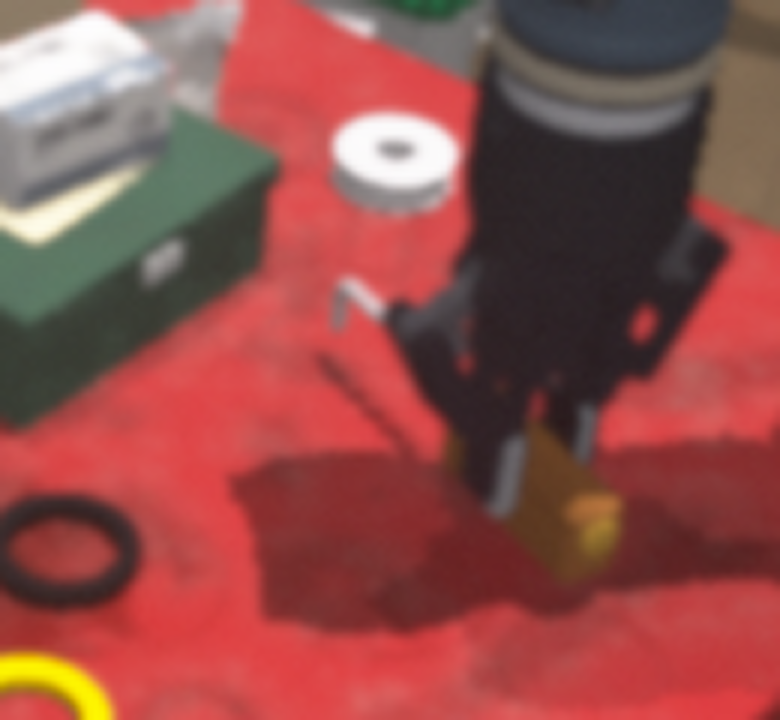

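>>> servo_tool(commands=[[[0.3,-0.3,0],[0,0,-5],1],[[0,0,0],[0,0,-3],1],[[0,0,0],[0,0,-2],1],[[0,0,0],[0,0,0],1]])

```text
t: 14.5
tool_pos: [0.4427, 0.1016, -0.0129]
tcp_rot: [[-0.95, 0.311, 0.003], [0.312, 0.95, 0.002], [-0.002, 0.003, -1.0]]
ft_force: [0.0, -0.7, -1.0]
finger_gap: 0.0226
```

>>> servo_tool(commands=[[[0,0,0],[0,0,-1.5],1],[[0,0,0],[0,0,0],1]])

```text
t: 14.7
tool_pos: [0.443, 0.1017, -0.0142]
tcp_rot: [[-0.95, 0.312, 0.003], [0.312, 0.95, 0.002], [-0.003, 0.003, -1.0]]
ft_force: [-0.2, 1.1, -0.1]
finger_gap: 0.0224
```

>>> servo_tool(commands=[[[0,0,0],[0,0,-1.5],1],[[0,0,0],[0,0,0],1]])

```text
t: 14.9
tool_pos: [0.4433, 0.1018, -0.0156]
tcp_rot: [[-0.95, 0.312, 0.004], [0.312, 0.95, 0.002], [-0.003, 0.003, -1.0]]
ft_force: [-0.2, -0.0, -0.8]
finger_gap: 0.0226
```

>>> servo_tool(commands=[[[0,0,0],[0,0,-1.5],1],[[0,0,0],[0,0,0],1]])

```text
t: 15.1
tool_pos: [0.4433, 0.1018, -0.0172]
tcp_rot: [[-0.95, 0.312, 0.004], [0.312, 0.95, 0.002], [-0.003, 0.004, -1.0]]
ft_force: [-0.2, -0.3, -1.7]
finger_gap: 0.0226
```

Run:
```python
from h import *
s=read_state();print(s["tool_pos"],s["ft_force"],s["torque"])
d=get_image("scene");crop(d["image"],290,140,380,230,8,"pics/s20.png")
```

```text
[ 0.44334991  0.10175455 -0.01719808] [-0.16700586 -0.31392696 -1.71759251] [ 0.00164345  0.01494882 -0.01589784]
```

View pics/s20.png

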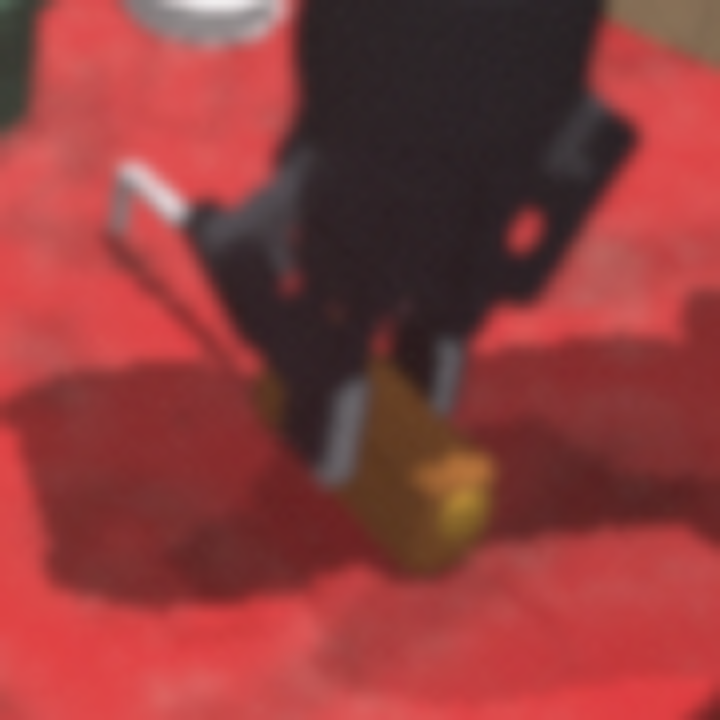

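>>> servo_tool(commands=[[[0,0,0],[0,0,-1.2],1],[[0,0,0],[0,0,0],1]])

```text
t: 15.35
tool_pos: [0.4436, 0.1019, -0.0181]
tcp_rot: [[-0.95, 0.312, 0.005], [0.312, 0.95, 0.002], [-0.004, 0.004, -1.0]]
ft_force: [-0.3, -0.3, -0.1]
finger_gap: 0.0221
```

>>> servo_tool(commands=[[[0,0,0],[0,0,-1],1],[[0,0,0],[0,0,0],1]])

```text
t: 15.55
tool_pos: [0.4438, 0.102, -0.0179]
tcp_rot: [[-0.95, 0.311, 0.006], [0.311, 0.95, 0.001], [-0.005, 0.002, -1.0]]
ft_force: [-0.5, 0.2, -2.0]
finger_gap: 0.0226
```

>>> servo_tool(commands=[[[0,0,0],[0,0,0],0.3],[[0,0,0],[0,0,0],0],[[0,0,0],[0,0,0],-1],[[0,0,0],[0,0,0],-1],[[0,0,0],[0,0,0],-1],[[0,0,0],[0,0,0],-1],[[0,0,0],[0,0,0],-1]])

```text
t: 16.25
tool_pos: [0.4442, 0.1022, -0.0181]
tcp_rot: [[-0.95, 0.312, 0.006], [0.312, 0.95, 0.002], [-0.005, 0.003, -1.0]]
ft_force: [1.3, -0.2, 0.5]
finger_gap: 0.085
```

Run:
```python
from h import *
s=read_state();print(s["tool_pos"],s["ft_force"],s["finger_gap"])
d=get_image("scene");crop(d["image"],290,140,380,230,8,"pics/s21.png")
```

```text
[ 0.4442277   0.10217017 -0.01811796] [ 1.25389629 -0.17100505  0.45427175] 0.085026891367018
```

View pics/s21.png

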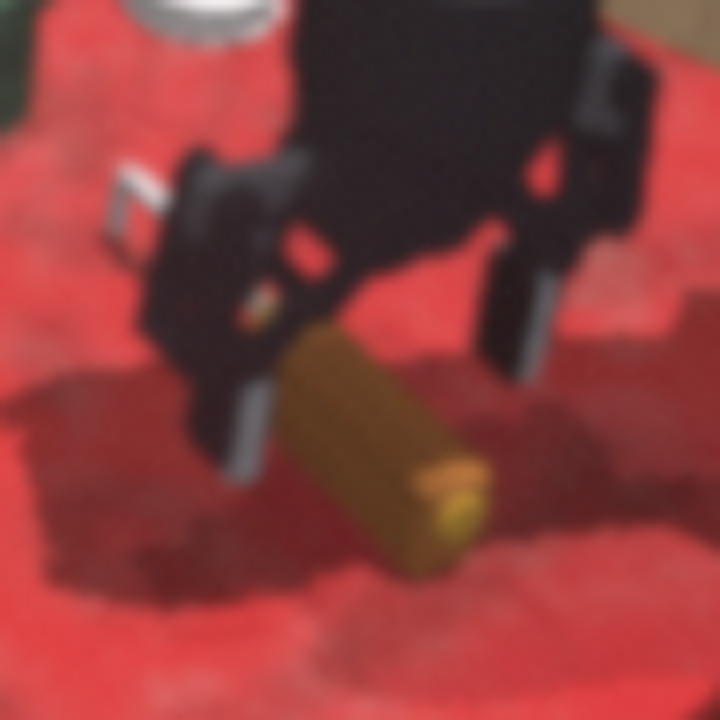

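>>> servo_tool(commands=[[[0,0,0],[0,0,10],-1],[[0,0,0],[0,0,20],-1],[[0,0,0],[0,0,30],-1],[[0,0,0],[0,0,40],-1],[[0,0,0],[0,0,40],-1],[[0,0,0],[10,-40,20],-1],[[0,0,0],[10,-45,10],-1],[[0,0,0],[10,-45,0],-1],[[0,0,0],[5,-45,0],-1],[[0,0,0],[0,-40,0],-1],[[0,0,0],[0,-30,0],-1],[[0,0,0],[0,0,0],-1]])

```text
t: 17.5
tool_pos: [0.4777, -0.1497, 0.168]
tcp_rot: [[-0.953, 0.302, 0.014], [0.302, 0.953, -0.002], [-0.014, 0.002, -1.0]]
ft_force: [-0.2, 0.4, -0.1]
finger_gap: 0.0855
```

Run:
```python
from h import *
s=read_state();print(s["t"],s["joint_positions"],s["tool_pos"],s["qd"])
d=get_image("scene");crop(d["image"],120,90,380,250,3,"pics/s22.png")
t=get_image("top");crop(t["image"],130,70,400,270,2.9,"pics/t22.png")
```

```text
17.5 [ 0.91676916  0.32044429 -0.83701106  1.95332238  0.28697166  0.97466383
  1.20942562] [ 0.47765912 -0.14967488  0.16798867] [-0.00338362 -0.02234742 -0.05367105  0.01659301 -0.04054764  0.00396581
  0.00165891]
```

View pics/s22.png

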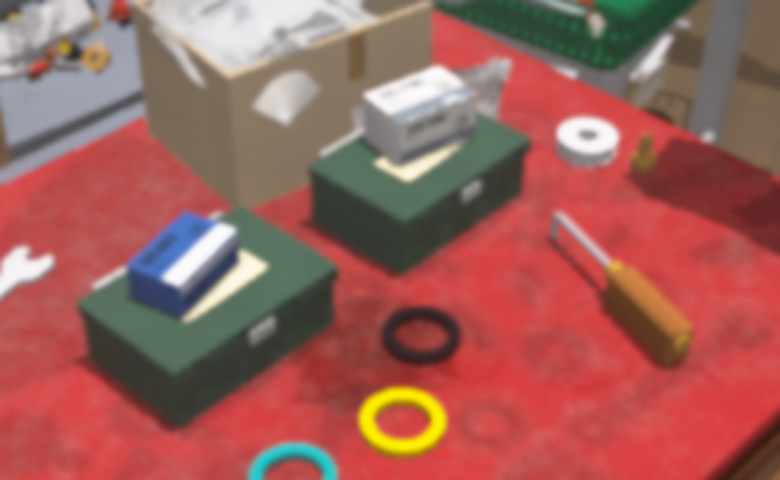

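View pics/t22.png

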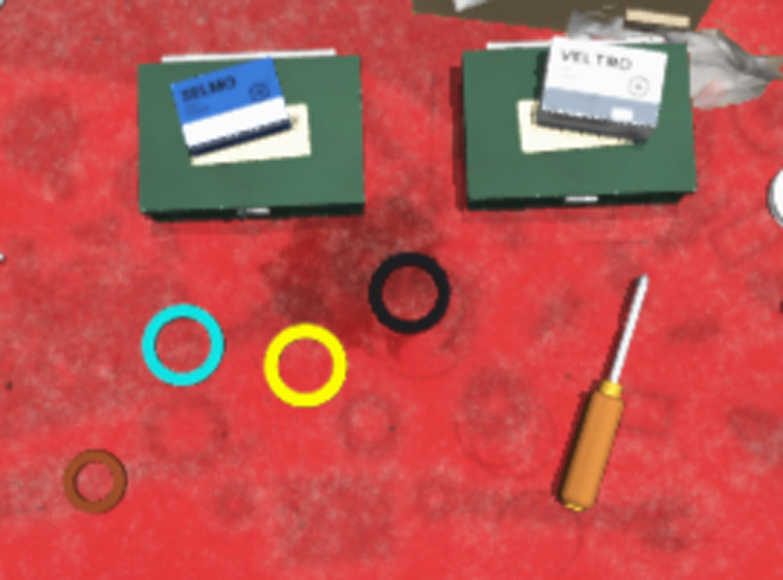

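>>> servo_tool(commands=[[[0,0,0],[0,0,0],-1],[[0,0,0],[0,0,0],-1]])

```text
t: 17.8
tool_pos: [0.478, -0.1417, 0.1688]
tcp_rot: [[-0.957, 0.291, 0.015], [0.291, 0.957, 0.001], [-0.014, 0.005, -1.0]]
ft_force: [-1.0, -0.4, 0.1]
finger_gap: 0.0853
```

Run:
```python
from plant import *
print(job_done())
```

```text
the job is handed in; nothing more can be done
None
```

The black ring is out of the gap and lying flat in front of the boxes. I drew it about 100 mm forward with the bent-rod hook, its leg down in the ring's hole, and handed in at t ≈ 17.8 s.

**Final pictures, from both cameras:**
- The ring's rear edge is roughly 34 mm clear of the box fronts.
- The hook stands upright on its handle, well to the right of the ring and clear of it.
- The brown ring and the other things look unmoved, and the gripper is clear of everything.

**What disagreed:** the reported tool height read about 26–28 mm below what the camera showed. My first grasp therefore closed on air just above the handle, moving nothing. After that I judged heights from the pictures and from contact. During the pull, the hook's height by picture and by the corrected reading differed by about 3–5 mm. When I set the hook down, the tool stopped at the height it had when gripping the hook where it first stood. The force sensor showed no contact forces above about 2.5 N.

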